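# Check a pressure vessel with the hand-held test gauge

### The arm

A 6-joint arm with a two-finger parallel gripper is mounted at the origin on the work surface. World frame = base frame: x ahead of the robot, y to its left, z up, the work surface at z = 0. Lengths are in m, angles in degrees, forces in N, time in s.
With the tool pointing down it reaches from about 0.4 to 0.825 m from the base axis. Payload 7 kg.
Tool frame: the origin (TCP) lies on the centre line of the jaws, within the pads' length; the fingertips stand 19 mm ahead of it and the grasp point (between the pads) is the TCP (r.tip_extent is the distance from the TCP to the fingertips, in m); z points along the fingers, y is the line along which they close (so a half turn about z gives the same grasp; the last joint's range is limited). The gripper opens to 88 mm and grips with 3 to 60 N. Pads are 19 mm wide; open, the fingers measure 130 mm over their backs; the gripper's body (78 mm by 193 mm) begins 47 mm behind the grasp point.
Start: joints at [81.767, 20.546, 0.682, 0, -70.136, -16.507], TCP at [0.282, 0.613, 0.246] pointing down, gripper open.
Joint ranges: [-176.03, 176.03], [-82.01, 121.73], [-58.28, 71.71], [-173.87, 95.51], [-174.79, -0.11], [-173.66, 173.66]. Speed limits (degrees/s): [136.94, 136.94, 172.46, 180, 180, 180].

### API

Orientations are given as [roll, pitch, yaw] about the fixed x, y, z axes, in that order (R = Rz(yaw) Ry(pitch) Rx(roll)).
In Python, from plant import r gives the robot as it stands. The module is installed in compiled form; this text tells all that it offers.
- The arm moves only by the tool jog_arm, never from a script. Its argument "deltas" is a list that holds one entry, the list of rows, each a list of 5 numbers: the opening, from -1 (shut) to 1 (fully open), then the shift along the world's x, y, z in cm, then the turn about the world's z in rad. In form: [[[claw, dx, dy, dz, turn], ...]]. A call has 1 to 8 rows; each row shifts and turns the commanded pose from where the row before left it; what a row does not reach is not made up. A row lasts 1/8 s, in which the tool goes at most 62.5 mm and 10.7 degrees, less where a joint would pass 70% of its speed; a pose out of reach is approached as far as the arm can. A call with a gripper value outside its range is refused whole. The fingers move at their own pace and stop on an object; "force" is the grip in N (left out, the last holds). Time passes only in rows, so rows that do not move let the fingers close. It gives the time, the measured TCP pose, the force, the opening and the grip force at its end, in the units of the state.
- r.get_state(): the state, without advancing time (a new reading comes with each control period).
- r.capture(name): name is "side" or "top" or "wrist"; returns the picture (420x560x3 uint8, blue, green, red); there is no depth.
- r.camera_info(name): a dict with "fx", "fy", "cx", "cy" (pixels), "view" (4x4, takes a point from world to camera coordinates). Camera axes: x right, y up, looking along -z (the intrinsics and any distortion apply to the point x, -y, -z); pixel columns grow to the right and rows downward; lengths in m; the calibration is good to about 2 mm. A picture is of the moment at which its call begins: read the wrist's pose just before it. camera_info takes no time and is no camera call; for the wrist camera it gives the pose at the moment of the call.
- r.close_job(): hands the job in; it is judged then, once.
The state is a dict: "time_s": time; "joints": joint angles; "qd": joint speeds; "joint_torque": joint torques, N m; "tcp_pos": TCP position; "eef_rot": TCP orientation; "contact_force": force on the tool from outside, world axes, zero at the start; "moment": the same for the moment, N m; "gripper_width": finger opening in m; "gripper_force": force on a finger pad.
Only numpy, scipy, OpenCV 4.12 (cv2) and the standard library are available. Lean on these libraries where they do the work, as an engineer would, in place of code of your own. Each camera call takes 0.05 s, during which the arm holds its last target. There are 200 camera calls.

### The job

Check the pressure in the stainless vessel: take the hand-held test gauge out of its white block and push its coupler squarely onto the tilted brass nipple on the lid until it snaps over the bead. Keep pushing it fully home against the valve's spring and finish while still gripping it and holding it steady there, valve open for the reading. Do not ram it, and leave the lid's two other valves and the other things on the bench alone.

Things in the scene. Friction and masses are not known exactly. Their poses are not given: they have to be found in the camera images.
- gauge: Hand-held test gauge, 115 mm long, 300 g, upright in the bench block, coupler down. Origin: middle of the coupler's mouth; z runs up the tool's axis, away from the mouth; x points to the dial's side. Steel coupler 28 mm across up to z = 36 mm, brass hexagon to 45 mm. Bore 17 mm wide, 20.5 mm deep; in it, 5 mm from the mouth, four spring balls (the snap jaws) leave a 10 mm gap.
- gauge_grip (a point): Middle of the rubber faces of the gauge's aluminium grip block, on the tool's axis, 88 mm above the mouth. The block is 30 mm wide in the gauge's x, 26 mm in y, and runs from 45 to 115 mm above the mouth. Pinch it across y from its free end, fingers along the axis, with 60 N or more.
- gauge_dial (a point): Middle of the gauge's dial face, which looks to the gauge's +x. The dial is 40 mm across and 20 mm thick, on a stub on the +x side of the block, 25 to 45 mm from the axis, centred 74 mm above the mouth.
- nipple: Brass test nipple fixed on the vessel's lid, its nose about 175 mm above the bench, tilted 27.5 degrees (0.48 rad) from vertical, leaning to the vessel's -x. Origin: middle of the nose; z points out along its axis. Nose tapers from 14 to 9 mm over 4 mm; bead 14 mm across down to 7 mm, then a 9 mm groove. The valve's spring pin, 6 mm across, stands 7.5 mm proud of the nose.
- nipple_seat (a point): Middle of the nipple's flat hexagon shoulder (25 to 29 mm across), 20 mm below the nose on the axis: the coupler's mouth lands here when fully home. The jaws snap over the bead (push about 8 N) with the mouth 10 to 6 mm short of it and then draw the coupler on. With no further push the mouth stays about 6 mm short, the valve nearly shut; let go, the gauge droops aside.
- valve_pin (a joint): How far the nipple's valve pin is pushed in (m): 0 free, 0.007 when the coupler is fully home. Its spring pushes back with 3 N at 0 and about 11 N at fully home.
- vessel: Stainless pressure vessel, 120 mm in diameter (134 mm at the lid flange), flange at 113 to 125 mm height, domed lid up to 152 mm, with four black star knobs round the flange; fixed to the bench. Origin: middle of its underside; z up; -x is the side on which the nipple leans outwards.
- relief_valve: Small brass relief valve with a pull ring on the rear half (+x, +y side) of the lid, about 40 mm high. Leave it alone. Origin at its foot.
- inlet_valve: Small steel inlet valve with a black lever on the rear half (+x, -y side) of the lid, about 45 mm high. Leave it alone. Origin at its foot.
- holder: White plastic bench block, 100 x 76 x 48 mm, fixed, with one upright hole 30.5 mm wide and 38 mm deep in the middle of its top, in which the gauge stands. Origin: middle of its underside.
- tip_rack: Bystander: blue box of pipette tips, 80 x 120 mm, 57 mm high. Origin: middle of its underside.
- bottle: Bystander: glass reagent bottle with a white cap, 68 mm across, 150 mm high. Origin: middle of its underside.
- calculator: Bystander: black pocket calculator, 130 x 75 mm, 16 mm high. Origin: middle of its underside.

How it is judged (in metres and radians):
On the way, in this order (a step that is already met when the one before it is completed fails the run):
1. the gauge is lifted out of its bench block in the gripper (height (world z) of gauge above 0.06 m and contact force between gauge and the fingers above 5 N and contact force between gauge and holder below 0.1 N), for 0.2 s.
2. the coupler has snapped over the bead of the nipple, pushed on squarely (z of gauge in the frame of nipple below -0.0145 m and x of gauge in the frame of nipple between -0.003 and 0.003 m and y of gauge in the frame of nipple between -0.003 and 0.003 m and angle between the z axis of gauge and the z axis of nipple, either way round below 0.12 rad), for 0.1 s.
At the end, for the whole second after the job is handed in: The coupler is snapped on the nipple, its mouth within 2 mm of the shoulder and 3 mm of the axis, square within 5 degrees, valve pin in by at least 5.4 mm; the gauge is gripped, clear of its block, presses the nipple with over 5 N and is at rest, through the last second (value of joint valve_pin above 0.0054 m and z of gauge in the frame of nipple below -0.018 m and x of gauge in the frame of nipple between -0.003 and 0.003 m and y of gauge in the frame of nipple between -0.003 and 0.003 m and angle between the z axis of gauge and the z axis of nipple, either way round below 0.09 rad and contact force between gauge and nipple above 5 N and contact force between gauge and the fingers above 5 N and contact force between gauge and holder below 0.1 N and linear speed of gauge below 0.02 m/s); the arm keeps its last pose, push and grip.
It fails at once if the gauge is rammed onto the vessel or the nipple (over 90 N, the jaws' grip included) (contact force between gauge and vessel above 90 N).
It fails at once if the relief valve or the inlet valve is touched (contact force between any of relief_valve, inlet_valve and anything else above 1 N).
It fails at once if the tip rack, the bottle or the calculator is moved by more than 20 mm (distance of any of tip_rack, bottle, calculator from where it was at the start of the episode above 0.02 m).
It also fails if it takes over 48 s, if anything falls off the work surface, if the arm or the gripper's body presses on something with over 40 N, if the wrist force passes 120 N, or if a joint passes its speed limit or range.

## Working session

There is one attempt and no reset: what is moved stays moved. The work goes in short steps, Python scripts to look and compute and a tool call to move; the robot and the scene stay as the last step left them, time stands still between calls to the robot, and variables do not carry over. Pictures are saved under pics/ and viewed, at most 10 in all, crops included, and the job is handed in when it is done.

Besides the shell and the picture viewer there is one more tool, called as a command line: name --argument value ..., lists and objects as JSON in quotes. jog_arm: Moves the arm, as the interface text tells. Its arguments: {"type":"object","properties":{"deltas":{"type":"array"},"force":{"type":"number"}},"required":["deltas"]}

```bash
mkdir -p pics; cat > h.py <<'E'
import numpy as np, cv2
from plant import r
def px(info,P):
    P=np.atleast_2d(P); c=(np.asarray(info['view'])@np.c_[P,np.ones(len(P))].T)[:3]
    return np.c_[info['fx']*c[0]/-c[2]+info['cx'], -info['fy']*c[1]/-c[2]+info['cy']]
def ray(info,uv):
    V=np.asarray(info['view']); R=V[:3,:3]; o=-R.T@V[:3,3]
    d=R.T@np.array([(uv[0]-info['cx'])/info['fx'],-(uv[1]-info['cy'])/info['fy'],-1]); return o,d/np.linalg.norm(d)
def onz(info,uv,z):
    o,d=ray(info,uv); return o+d*(z-o[2])/d[2]
def tri(*iu):
    A=np.zeros((3,3));b=np.zeros(3);L=[ray(i,u) for i,u in iu]
    for o,d in L:
        M=np.eye(3)-np.outer(d,d);A+=M;b+=M@o
    p=np.linalg.solve(A,b); return p,[np.linalg.norm(np.cross(p-o,d)) for o,d in L]
def snap(n,f):
    i=r.camera_info(n); im=r.capture(n); cv2.imwrite(f'pics/{f}.png',im); return i,im
E
python3 - <<'E'
from h import *
ims=[]
for n in('top','side','wrist'):
    i,im=snap(n,n+'0'); ims.append(im)
    print(n,{k:(np.round(v,3).tolist()) for k,v in i.items()})
print(r.get_state())
E
```

```text
top {'fx': 393.254, 'fy': 393.254, 'cx': 276.084, 'cy': 207.27, 'view': [[-0.022, -1.0, 0.001, 0.03], [0.997, -0.022, 0.068, -0.613], [-0.068, 0.002, 0.998, -1.263], [0.0, 0.0, 0.0, 1.0]]}
side {'fx': 422.576, 'fy': 422.576, 'cx': 275.141, 'cy': 200.366, 'view': [[-0.828, -0.561, 0.008, 0.527], [0.423, -0.614, 0.667, -0.36], [-0.369, 0.556, 0.745, -1.048], [0.0, 0.0, 0.0, 1.0]]}
wrist {'fx': 331.411, 'fy': 331.411, 'cx': 280.431, 'cy': 207.234, 'view': [[-0.419, -0.908, 0.001, 0.675], [0.88, -0.407, -0.247, 0.031], [0.224, -0.102, 0.969, -0.389], [0.0, 0.0, 0.0, 1.0]]}
{'time_s': 0.15, 'joints': array([ 8.17676118e+01,  2.05797985e+01,  6.47057503e-01, -1.49717111e-02,
       -7.01352993e+01, -1.65050752e+01]), 'qd': array([ 0.03212224, -0.1644104 ,  0.16653102,  0.04888852, -0.01003791,
        0.01205971]), 'joint_torque': array([-1.42131976e-03, -5.83273888e+01,  2.93293047e+01,  7.00123027e+00,
        8.84425855e-03, -1.05742661e-04]), 'tcp_pos': array([0.28235814, 0.61273681, 0.24487113]), 'eef_rot': array([ 1.79930764e+02, -5.83559496e-03, -2.47425557e+01]), 'contact_force': array([ 0.43730668, -0.74866471,  0.19144207]), 'moment': array([0.05071945, 0.08903881, 0.05006031]), 'gripper_force': 0.0, 'gripper_width': 0.08747696062590825}
```

View pics/top0.png

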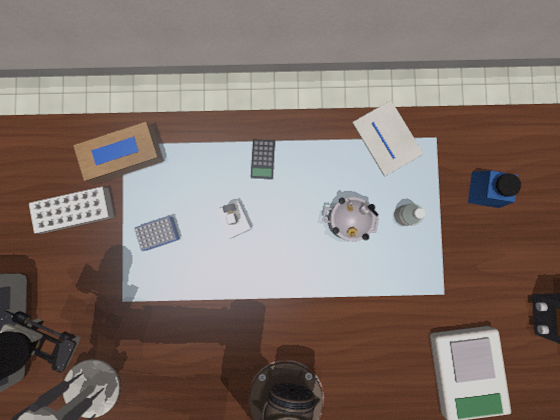

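View pics/side0.png

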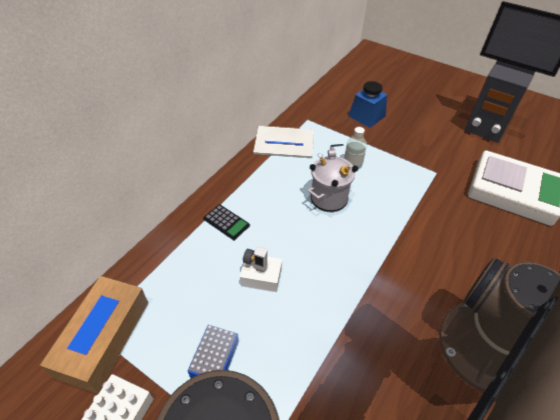

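Top view: the white block with the gauge is near pixel (236,215) and the vessel near (352,219). The calculator is at (263,158), the tip rack at (157,233) and the bottle at (410,213). The next picture is an enlarged composite.

```bash
python3 - <<'E'
from h import *
t=cv2.imread('pics/top0.png');s=cv2.imread('pics/side0.png')
f=lambda im,x,y,w,h:cv2.resize(im[y:y+h,x:x+w],(400,300),interpolation=cv2.INTER_CUBIC)
a=np.vstack([np.hstack([f(t,205,190,64,48),f(t,316,190,80,60)]),np.hstack([f(s,222,238,80,60),f(s,290,140,96,72)])])
cv2.imwrite('pics/comp.png',a)
w=cv2.imread('pics/wrist0.png');print(w.mean())
E
```

```text
67.05524092970522
```

View pics/comp.png

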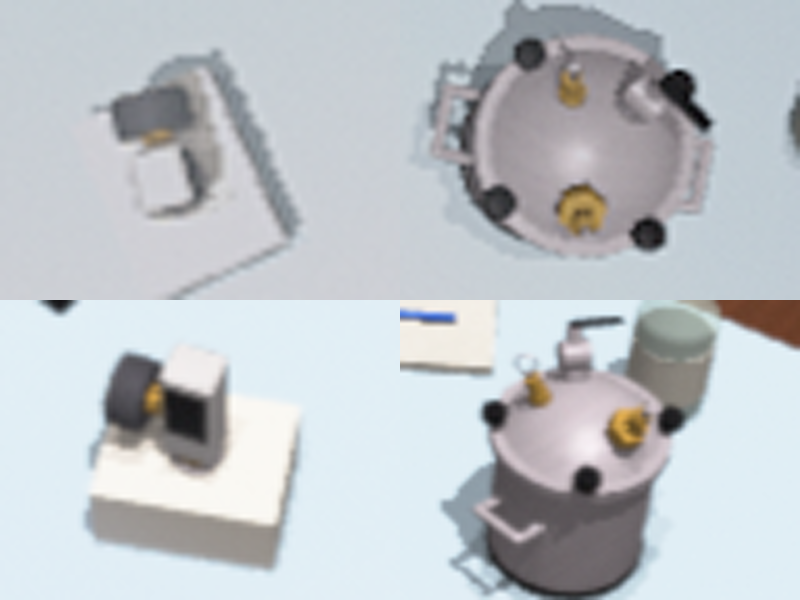

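The composite shows the gauge's block top at top-view pixel (231.1,219.1), the dial at (229.5,208.4), and the nipple at about (352.4,231).

```bash
python3 - <<'E'
from h import *
t=r.camera_info('top');s=r.camera_info('side')
print('grip top',onz(t,(231.1,219.1),.125),'dial',onz(t,(229.5,208.4),.09))
T=lambda x,y:(316+(x-400)/5,190+y/5)
S=lambda x,y:(290+(x-400)*.24,140+(y-300)*.24)
print('grip top tri',tri((t,(231.1,219.1)),(s,(222+197/5,238+(357-300)/5))))
print('nose',tri((t,T(582,207)),(s,S(630,427))))
K=[tri((t,T(*a)),(s,S(*b))) for a,b in [((530,52),(495,414)),((498,203),(588,480)),((648,233),(669,420))]]
for k in K: print('knob',k)
print('c',(K[0][0]+K[2][0])/2)
print('ctr z.13',onz(t,T(588.5,143),.135))
print('relief',onz(t,T(572,90),.17),'inlet',onz(t,T(645,95),.17))
w=r.camera_info('wrist');V=np.asarray(w['view']);print('camoff',-V[:3,:3].T@V[:3,3])
E
```

```text
grip top [0.57428388 0.15243245 0.125     ] dial [0.60885136 0.16085801 0.09      ]
grip top tri (array([0.57531147, 0.15272318, 0.12828604]), [np.float64(0.001329765903729083), np.float64(0.001329765903729297)])
nose (array([ 0.52879035, -0.20520319,  0.14849855]), [np.float64(0.0009386139128919123), np.float64(0.0009386139128919401)])
knob (array([ 0.62270958, -0.18071561,  0.12939636]), [np.float64(0.00022428278633598007), np.float64(0.0002242827863359595)])
knob (array([ 0.5333115 , -0.15811333,  0.13190406]), [np.float64(0.0002026946848836168), np.float64(0.00020269468488351688)])
knob (array([ 0.51414523, -0.2466489 ,  0.13039862]), [np.float64(0.0008042556548085566), np.float64(0.0008042556548086524)])
c [ 0.5684274  -0.21368226  0.12989749]
ctr z.13 [ 0.56750104 -0.21260103  0.135     ]
relief [ 0.59706572 -0.19718281  0.17      ] inlet [ 0.59326682 -0.23919912  0.17      ]
camoff [0.34280172 0.58535588 0.38437558]
```

jog_arm --deltas '[[[1,2.4,-3.8,0,0.05],[1,2.4,-3.8,0,0.05],[1,2.4,-3.8,0,0.05],[1,2.4,-3.8,0,0.05],[1,2.4,-3.8,0,0.05],[1,2.4,-3.8,0,0.05]]]'

```text
time_s: 0.9
tcp_pos: [0.427, 0.3836, 0.2454]
eef_rot: [180.0, 0.0, -7.4]
contact_force: [0.8, 0.6, 0.4]
gripper_width: 0.0879
gripper_force: 0.0
```

jog_arm --deltas '[[[1,2.4,-3.8,0,0.05],[1,2.4,-3.8,0,0.05],[1,2.4,-3.8,0,0.05],[1,2.4,-3.8,0,0.05],[1,2.4,-3.8,0,0.05],[1,2.4,-3.8,0,0.05],[1,0,0,0,0],[1,0,0,0,0]]]'

```text
time_s: 1.9
tcp_pos: [0.5703, 0.1568, 0.2452]
eef_rot: [180.0, 0.0, 9.6]
contact_force: [-0.6, 0.3, 0.4]
gripper_width: 0.0878
gripper_force: 0.0
```

```bash
python3 - <<'E'
from h import *
i,im=snap('wrist','w1')
s=r.get_state();print(s['time_s'],s['tcp_pos'],s['eef_rot'],s['joints'])
print(px(i,[[.574,.1525,.125],[.574,.1525,.048]]))
E
```

```text
1.95 [0.57017816 0.1573071  0.24539045] [-1.79999274e+02  1.92292222e-02  9.62449012e+00] [ 3.43395588e+01  1.27610424e+01 -1.02304784e+01 -9.44927467e-03
 -6.70256435e+01  6.52886207e+01]
[[286.65923804 204.11564674]
 [285.31751126 186.36254199]]
```

View pics/w1.png

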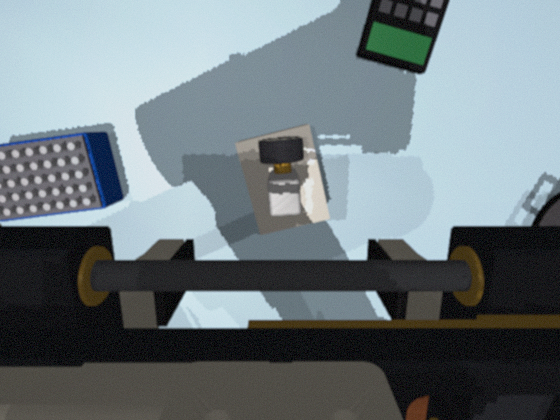

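The wrist view shows the gauge's block top at (285,203) and the dial at (281,150), nearly aligned with the tool.

```bash
python3 - <<'E'
from h import *
i=r.camera_info('wrist');im=cv2.imread('pics/w1.png')
g=im.max(2)
m=((g<75)*255).astype(np.uint8); m[:125]=0;m[175:]=0;m[:,:240]=0;m[:,330:]=0
c=max(cv2.findContours(m,0,1)[0],key=cv2.contourArea);print('dial',cv2.minAreaRect(c),cv2.boundingRect(c))
m=((im.min(2)>165)*255).astype(np.uint8); m[:185]=0;m[222:]=0;m[:,:262]=0;m[:,302:]=0
c2=max(cv2.findContours(m,0,1)[0],key=cv2.contourArea);print('top',cv2.minAreaRect(c2),cv2.boundingRect(c2))
for q in g[190:218:4,262:310:2]:print(q)
E
```

```text
dial ((280.5, 150.0), (26.0, 43.0), 90.0) (259, 137, 44, 27)
top ((284.0, 203.5), (21.0, 28.0), 90.0) (270, 193, 29, 22)
[106 105 104  89  90  94  96  92  96  92  92  92  94  92  95  91  93  89
  92 171 218 219 229 228]
[103 108 100 116 184 205 204 200 190 153 172 209 207 202 188 189 187 179
 141 163 217 215 226 228]
[105 108 101 114 176 212 216 209 212 214 209 203 202 205 208 199 194 193
 157 162 217 218 221 230]
[103 100 101 102 159 211 219 213 212 204 207 211 209 203 198 196 197 195
 167 141 215 217 225 229]
[106 106 105 104 157 203 207 208 216 214 207 203 201 197 203 197 198 197
 174 127 131 210 229 229]
[103 102 103 102 142 199 219 213 209 204 206 206 206 209 206 202 201 205
 186 137 103 132 219 229]
[103 104 106 101 125 178 183 183 179 178 174 165 152 151 150 149 146 140
 126 105 103  99 145 221]
```

```bash
python3 - <<'E'
from h import *
i=r.camera_info('wrist')
a=onz(i,(284.2,203.8),.125);print(a)
for z in(.084,.094): 
    d=onz(i,(280.7,150),z);print(d,np.degrees(np.arctan2(*(d-a)[[1,0]])))
e=[onz(i,u,.125) for u in((271,197),(273,213),(298.5,197),(299.5,213))]
for p,q in((1,0),(3,2)):
    v=e[q]-e[p];print(np.degrees(np.arctan2(v[1],v[0])))
print(np.linalg.norm(e[2]-e[0]))
E
```

```text
[0.57377403 0.155002   0.125     ]
[0.6124507  0.16438496 0.084     ] 13.636505242566495
[0.61322448 0.16452074 0.094     ] 13.565247215391395
16.147627755913245
13.844495346182873
0.022079833151285314
```

jog_arm --deltas '[[[1,0.36,-0.28,-1,0.07],[1,0,0,-3.5,0],[1,0,0,-4,0],[1,0,0,-4,0],[1,0,0,-2.2,0],[1,0,0,0,0],[-1,0,0,0,0],[-1,0,0,0,0]]]' --force 20

```text
time_s: 2.95
tcp_pos: [0.5747, 0.1549, 0.1]
eef_rot: [-180.0, -0.1, 13.7]
contact_force: [-0.2, -0.1, 0.6]
gripper_width: 0.0731
gripper_force: 0.0
```

jog_arm --deltas '[[[-1,0,0,0,0],[-1,0,0,0,0],[-1,0,0,0,0],[-1,0,0,0,0]]]'

```text
time_s: 3.45
tcp_pos: [0.5741, 0.1542, 0.0986]
eef_rot: [180.0, 0.0, 13.6]
contact_force: [-0.3, 0.1, -0.8]
gripper_width: 0.0335
gripper_force: 0.0
```

jog_arm --deltas '[[[-1,0,0,0,0],[-1,0,0,0,0],[-1,0,0,0,0],[-1,0,0,0,0]]]'

```text
time_s: 3.95
tcp_pos: [0.5741, 0.1541, 0.0985]
eef_rot: [180.0, 0.0, 13.6]
contact_force: [0.4, 0.3, 0.2]
gripper_width: 0.0256
gripper_force: 20.0
```

jog_arm --deltas '[[[-1,0,0,0.5,0],[-1,0,0,0.8,0],[-1,0,0,0.8,0],[-1,0,0,0.6,0],[-1,0,0,0.3,0],[-1,0,0,0,0],[-1,0,0,0,0]]]'

```text
time_s: 4.82
tcp_pos: [0.5739, 0.1541, 0.1283]
eef_rot: [180.0, 0.0, 13.6]
contact_force: [-0.1, 0.1, -4.5]
gripper_width: 0.0258
gripper_force: 20.0
```

```bash
python3 - <<'E'
from h import *
a,s=snap('side','s2');w,wi=snap('wrist','w2')
c=cv2.resize(s[225:300,210:310],(800,600),interpolation=cv2.INTER_CUBIC);cv2.imwrite('pics/s2c.png',c)
st=r.get_state();print(st['time_s'],st['tcp_pos'],st['contact_force'],st['moment'])
E
```

```text
4.925 [0.5739256  0.1541243  0.12822808] [ 1.63495086 -0.87657435 -3.88206836] [-0.08201548  0.02432044  0.04642823]
```

View pics/s2c.png

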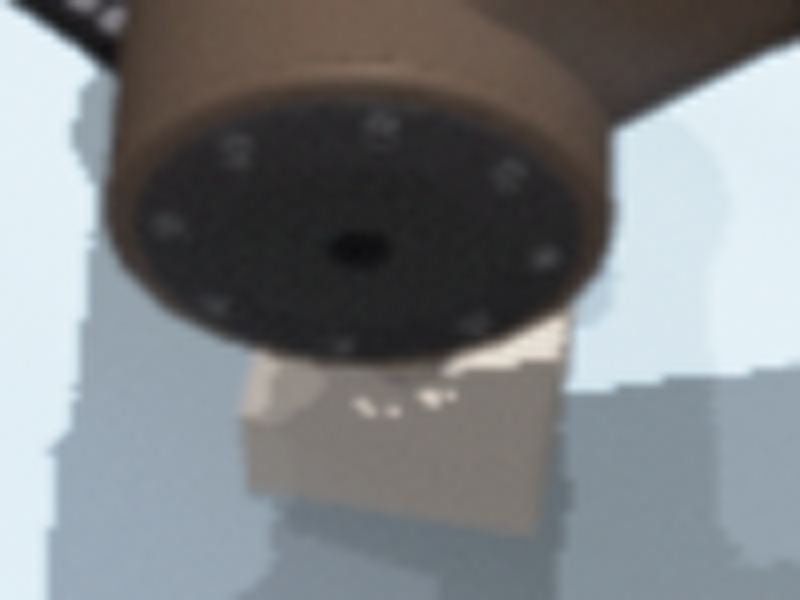

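The side view is blocked by the arm; only the block shows. The wrench reads about the gauge's weight, so I'll pivot the gauge in the pads against the hole's rim.

jog_arm --deltas '[[[-1,-0.49,-0.12,0.06,0],[-1,-0.49,-0.12,0.05,0],[-1,0,0,0,0]]]'

```text
time_s: 5.3
tcp_pos: [0.5644, 0.1519, 0.13]
eef_rot: [-180.0, -0.1, 13.7]
contact_force: [3.7, 0.9, -5.6]
gripper_width: 0.0259
gripper_force: 20.0
```

jog_arm --deltas '[[[-1,-0.49,-0.12,0.01,0],[-1,-0.49,-0.12,-0.01,0],[-1,0,0,0,0]]]'

```text
time_s: 5.68
tcp_pos: [0.5546, 0.1495, 0.13]
eef_rot: [-180.0, -0.0, 13.7]
contact_force: [3.8, 0.5, -4.5]
gripper_width: 0.0261
gripper_force: 20.0
```

```bash
python3 - <<'E'
from h import *
w,a=snap('wrist','w3')
b=cv2.imread('pics/w2.png')
cv2.imwrite('pics/w23.png',np.hstack([b[60:330,80:480],a[60:330,80:480]]))
st=r.get_state();print(st['time_s'],st['tcp_pos'],st['contact_force'],st['moment'])
E
```

```text
5.725 [0.55469519 0.14955174 0.13002795] [ 4.18010926  0.75155771 -3.71877106] [-0.05024791 -1.52876029 -0.02471429]
```

View pics/w23.png

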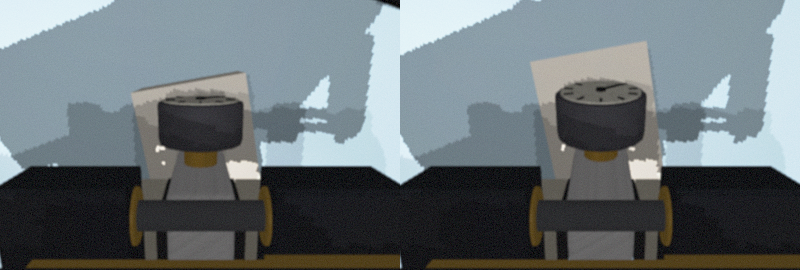

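The gauge pivots well: the dial face now opens towards the camera in the right half. The steady force is 4 N, so I continue.

jog_arm --deltas '[[[-1,-0.49,-0.12,-0.05,0],[-1,-0.49,-0.12,-0.08,0],[-1,-0.49,-0.12,-0.1,0],[-1,-0.49,-0.12,-0.14,0],[-1,0,0,0,0]]]'

```text
time_s: 6.35
tcp_pos: [0.535, 0.1448, 0.1264]
eef_rot: [-180.0, -0.0, 13.7]
contact_force: [3.2, 0.0, -0.8]
gripper_width: 0.0256
gripper_force: 20.0
```

```bash
python3 - <<'E'
from h import *
w,a=snap('wrist','w4')
cv2.imwrite('pics/w4c.png',cv2.resize(a[60:310,180:380],(800,600)[::1] if 0 else (480,600),interpolation=cv2.INTER_CUBIC))
st=r.get_state();print(st['time_s'],st['tcp_pos'],st['contact_force'],st['moment'])
V=np.asarray(w['view']);T=st['tcp_pos'];y=np.radians(13.65)
for th in(24,26,28,30):
    t=np.radians(th);X=np.array([np.cos(y),np.sin(y),0]);Z=np.array([0,0,1.])
    u=-np.sin(t)*X+np.cos(t)*Z; v=np.cos(t)*X+np.sin(t)*Z; Y=np.cross(Z,X)
    c=T-.014*u+.045*v
    print(th,px(w,[c,c+.02*u,c-.02*u,c+.02*Y,c-.02*Y,c-.02*v+.02*u]).round(1).tolist())
E
```

```text
6.4 [0.53507234 0.14477493 0.12639839] [ 2.94330937 -0.44573708 -0.5876835 ] [-0.01224912 -1.43125922 -0.00920277]
24 [[280.5, 172.6], [280.5, 202.5], [280.5, 149.0], [231.3, 172.6], [329.7, 172.6], [280.5, 242.6]]
26 [[280.5, 173.8], [280.5, 205.7], [280.5, 148.4], [230.8, 173.8], [330.3, 173.7], [280.5, 244.5]]
28 [[280.5, 175.1], [280.5, 209.1], [280.5, 147.9], [230.2, 175.1], [330.8, 175.0], [280.5, 246.5]]
30 [[280.5, 176.5], [280.5, 212.6], [280.5, 147.6], [229.6, 176.5], [331.4, 176.5], [280.5, 248.6]]
```

View pics/w4c.png

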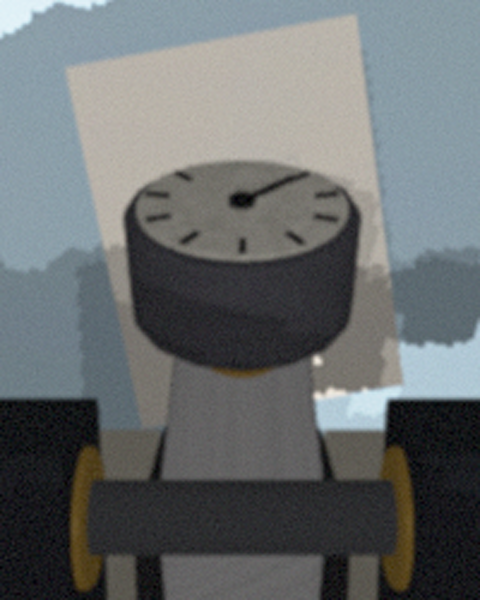

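Dial face in w4: the ellipse runs from about row 125.5 to 170 and is 97 px wide. That doesn't match the prediction, so I fit tilt and axial offset.

```bash
cat >> h.py <<'E'
def dial_pts(T,yaw,th,s,xs=0):
    t,y=np.radians(th),np.radians(yaw);X=np.array([np.cos(y),np.sin(y),0]);Z=np.array([0,0,1.])
    u=-np.sin(t)*X+np.cos(t)*Z; v=np.cos(t)*X+np.sin(t)*Z; Y=np.cross(Z,X)
    c=T+(s-.014)*u+(.045+xs)*v
    return np.array([c-.02*u,c+.02*u,c-.02*v+.02*u,c+.02*Y,c-.02*Y])
E
python3 - <<'E'
from h import *
from scipy.optimize import least_squares
st=r.get_state()
w=r.camera_info('wrist')
for n in(2,3,4):
    im=cv2.cvtColor(cv2.imread(f'pics/w{n}.png'),6)
    print(n,im[110:230,277:284].mean(1).round().astype(int).tolist())
def fit(T,rows):
    V=np.array(w['view']); wi=dict(w); 
    V[:3,3]-=V[:3,:3]@(np.array(T)-st['tcp_pos']); wi['view']=V
    f=lambda p:px(wi,dial_pts(np.array(T),13.65,p[0],p[1]))[:3,1]-rows
    q=least_squares(f,[10,0],x_scale=[10,.01]);print(q.x,q.fun.round(1), px(wi,dial_pts(np.array(T),13.65,*q.x)).round(1).tolist())
fit(st['tcp_pos'],[125.5,170.2,213.5])
E
```

```text
2 [152, 153, 152, 154, 153, 153, 153, 153, 153, 154, 153, 152, 152, 153, 154, 153, 154, 152, 152, 153, 153, 155, 152, 153, 153, 153, 145, 128, 110, 113, 139, 166, 177, 178, 177, 176, 176, 176, 169, 154, 140, 133, 123, 122, 116, 104, 72, 37, 28, 58, 78, 81, 85, 108, 122, 96, 59, 48, 54, 55, 56, 56, 56, 58, 56, 59, 58, 56, 59, 56, 56, 56, 51, 47, 43, 45, 42, 45, 43, 46, 43, 43, 45, 44, 45, 45, 43, 44, 45, 40, 43, 45, 43, 41, 38, 39, 39, 36, 36, 34, 36, 43, 57, 69, 75, 74, 73, 73, 75, 73, 73, 75, 71, 74, 71, 73, 75, 82, 87, 92]
3 [177, 179, 180, 178, 179, 180, 178, 179, 179, 177, 179, 179, 177, 178, 178, 178, 178, 178, 179, 178, 179, 178, 178, 177, 177, 178, 176, 169, 158, 144, 129, 109, 99, 99, 104, 100, 82, 50, 18, 15, 29, 62, 89, 100, 103, 101, 100, 95, 85, 76, 76, 89, 115, 123, 95, 56, 44, 52, 56, 56, 53, 55, 53, 55, 56, 52, 55, 54, 54, 52, 55, 52, 52, 52, 53, 49, 47, 45, 40, 41, 42, 43, 41, 43, 42, 44, 41, 42, 42, 43, 43, 43, 42, 44, 41, 43, 40, 41, 36, 36, 37, 51, 66, 70, 73, 73, 71, 72, 73, 73, 74, 81, 91, 95, 94, 96, 94, 95, 95, 95]
4 [178, 179, 179, 179, 180, 178, 178, 179, 179, 179, 179, 178, 180, 178, 179, 178, 160, 128, 109, 109, 111, 117, 115, 116, 116, 116, 114, 110, 105, 88, 57, 24, 12, 14, 15, 28, 59, 91, 109, 114, 113, 114, 115, 118, 116, 113, 115, 113, 109, 95, 86, 82, 83, 80, 85, 98, 119, 126, 104, 67, 43, 46, 51, 53, 53, 54, 51, 53, 53, 53, 55, 53, 53, 53, 52, 51, 53, 49, 47, 46, 44, 37, 37, 42, 41, 42, 39, 43, 44, 42, 42, 40, 38, 41, 42, 41, 42, 41, 42, 40, 38, 35, 33, 40, 52, 67, 78, 87, 96, 99, 99, 99, 98, 96, 99, 99, 101, 97, 99, 99]
[ 2.65345025e+01 -2.08764865e-02] [ 0.9  2.8 -3.2] [[280.5, 126.4], [280.5, 173.0], [280.5, 210.3], [235.9, 147.3], [325.1, 147.3]]
```

```bash
python3 - <<'E'
from h import *
from scipy.optimize import least_squares
st=r.get_state(); w=r.camera_info('wrist')
for T,rows in(([.57393,.15412,.12823],[153.5,166.5,211.5]),([.5547,.14955,.13003],[138.5,166,210.5]),(st['tcp_pos'],[126.2,169.2,214])):
    wi=dict(w);V=np.array(w['view']);V[:3,3]-=V[:3,:3]@(np.array(T)-st['tcp_pos']);wi['view']=V
    for n in(2,3):
        f=lambda p:px(wi,dial_pts(np.array(T),13.65,*p))[:3,1]-rows
        q=least_squares(f,[10,0,0][:n],x_scale=[10,.01,.01][:n]);print(q.x.round(4),q.fun.round(1),px(wi,dial_pts(np.array(T),13.65,*q.x))[3:,0].round(1))
E
```

```text
[ 4.9351 -0.0214] [-0.1  2.3 -1.5] [241.6 319.5]
[ 2.7732 -0.0091  0.0035] [ 0. -0. -0.] [238.9 322.1]
[15.512  -0.0216] [ 0.3  2.2 -2. ] [239.1 321.9]
[ 1.29988e+01 -9.60000e-03  5.30000e-03] [0. 0. 0.] [236.2 324.8]
[ 2.57469e+01 -2.09000e-02] [ 1.1  3.3 -3.8] [236.1 324.9]
[ 2.14139e+01 -4.50000e-03  9.70000e-03] [ 0.  0. -0.] [231.3 329.7]
```

```bash
python3 - <<'E'
from h import *
st=r.get_state(); w=r.camera_info('wrist')
A,B,C=[onz(w,u,.048) for u in((207.5,88.3),(327.9,65.8),(346.7,220.4))]
print(A,B,C,np.linalg.norm(A-B),np.linalg.norm(B-C),'centre',(A+C)/2)
V=np.asarray(w['view']);R=V[:3,:3];o=-R.T@V[:3,3]-st['tcp_pos'];print(o, -R[2])
im=cv2.cvtColor(cv2.imread('pics/w1.png'),6);print(im[128:172,281].tolist())
# w1 view: rigid with tcp; rotate by yaw diff
a=np.radians(9.62-13.65);Q=np.array([[np.cos(a),-np.sin(a),0],[np.sin(a),np.cos(a),0],[0,0,1]])
Rn=R@Q.T;on=np.array([.57018,.15731,.24539])+Q@o;V1=np.eye(4);V1[:3,:3]=Rn;V1[:3,3]=-Rn@on;w1=dict(w);w1['view']=V1
print(px(w1,dial_pts(np.array([.574,.154,.098]),13.65,0,0)).round(1).tolist())
E
```

```text
[0.6092587  0.20949463 0.048     ] [0.63943301 0.14024993 0.048     ] [0.54743992 0.10112966 0.048     ] 0.07553354819533416 0.09996561739314479 centre [0.57834931 0.15531214 0.048     ]
[0.06448837 0.01563101 0.13951889] [-0.23917004 -0.05760568 -0.96926739]
[136, 127, 122, 134, 157, 155, 160, 154, 130, 86, 71, 80, 63, 49, 43, 47, 52, 52, 56, 41, 51, 43, 53, 44, 58, 49, 51, 49, 42, 45, 51, 46, 43, 45, 45, 63, 85, 96, 86, 76, 74, 76, 71, 73]
[[281.3, 142.9], [281.4, 145.7], [283.1, 169.5], [259.1, 145.8], [303.7, 142.6]]
```

```bash
python3 - <<'E'
from h import *
st=r.get_state(); w=r.camera_info('wrist')
for T,ths,n in(([.57393,.15412,.12823],(0,2),2),(st['tcp_pos'],(20,23,26),4)):
    T=np.array(T);wi=dict(w);V=np.array(w['view']);V[:3,3]-=V[:3,:3]@(T-st['tcp_pos']);wi['view']=V
    for th in ths:
        for s in(0,-.005,-.01):
            P=px(wi,dial_pts(T,13.65,th,s,.0042)); print(n,th,s,P[:3,1].round(1),(P[4,0]-P[3,0]).round(1))
    im=cv2.cvtColor(cv2.imread(f'pics/w{n}.png'),6)
    for row in (140,148,156,164,172,180): 
        q=im[row,225:340].astype(int); k=np.where(np.abs(np.diff(q))>25)[0]+225; print(row,k.min(),k.max())
im=cv2.imread('pics/w2.png')[120:220,210:350];im2=cv2.imread('pics/w4.png')[105:225,220:340]
cv2.imwrite('pics/w24.png',np.hstack([cv2.resize(im,(400,500)),cv2.resize(im2,(400,500))]))
E
```

```text
2 0 0 [157.1 167.  214.8] 86.6
2 0 -0.005 [156.2 165.5 211.7] 84.0
2 0 -0.01 [155.3 164.  208.8] 81.5
2 2 0 [155.2 168.2 216. ] 87.7
2 2 -0.005 [154.  166.1 212.4] 85.0
2 2 -0.01 [152.8 164.3 209.1] 82.4Traceback (most recent call last):
  File "<stdin>", line 10, in <module>
    return umr_minimum(a, axis, None, out, keepdims, initial, where)
ValueError: zero-size array to reduction operation minimum which has no identity
```

```bash
python3 - <<'E'
from h import *
st=r.get_state(); w=r.camera_info('wrist');T=st['tcp_pos']
for th in(19,21,23,25,27):
  for s in(0,-.005,-.01):
    P=px(w,dial_pts(T,13.65,th,s,.0042)); print(th,s,P[:3,1].round(1),(P[4,0]-P[3,0]).round(1))
im=cv2.cvtColor(cv2.imread('pics/w4.png'),6)
for row in (142,150,158): print(row,im[row,228:240].tolist(),im[row,322:336].tolist())
E
```

```text
19 0 [142.7 185.4 229.7] 97.3
19 -0.005 [138.6 178.8 222.3] 94.4
19 -0.01 [134.8 172.7 215.3] 91.6
21 0 [141.8 188.4 231.8] 98.5
21 -0.005 [137.3 181.2 223.9] 95.6
21 -0.01 [133.1 174.5 216.5] 92.9
23 0 [141.  191.5 233.9] 99.7
23 -0.005 [136.2 183.8 225.5] 96.8
23 -0.01 [131.6 176.5 217.7] 94.1
25 0 [140.3 194.9 236.1] 101.0
25 -0.005 [135.1 186.5 227.3] 98.1
25 -0.01 [130.1 178.7 219. ] 95.4
27 0 [139.9 198.4 238.3] 102.2
27 -0.005 [134.2 189.5 229.1] 99.4
27 -0.01 [128.8 181.1 220.5] 96.6
142 [180, 179, 180, 179, 179, 178, 158, 121, 69, 68, 93, 103] [117, 101, 73, 77, 111, 143, 157, 160, 160, 155, 156, 154, 159, 162]
150 [179, 175, 163, 119, 57, 39, 40, 42, 67, 92, 114, 110] [117, 113, 97, 69, 45, 40, 39, 57, 111, 142, 156, 159, 153, 160]
158 [177, 180, 180, 161, 101, 45, 36, 45, 35, 43, 43, 42] [49, 44, 43, 43, 39, 39, 43, 94, 138, 154, 153, 155, 158, 157]
```

The fit gives a tilt of about 22–23°. I add a bit more, then grip hard and lift out.

jog_arm --deltas '[[[-1,-0.29,-0.07,-0.12,0],[-1,-0.29,-0.07,-0.14,0],[-1,0,0,0,0]]]'

```text
time_s: 6.78
tcp_pos: [0.5287, 0.1432, 0.1233]
eef_rot: [-180.0, 0.0, 13.6]
contact_force: [3.7, 1.1, 0.1]
gripper_width: 0.0257
gripper_force: 20.0
```

jog_arm --deltas '[[[-1,0,0,0,0],[-1,0,0,0,0],[-1,0.1,0,1,0],[-1,0.1,0,2,0],[-1,0,0,3,0],[-1,0,0,3,0],[-1,0,0,2,0],[-1,0,0,0,0]]]' --force 60

```text
time_s: 7.78
tcp_pos: [0.5307, 0.1432, 0.2344]
eef_rot: [-180.0, -0.0, 13.6]
contact_force: [0.7, 0.6, -4.8]
gripper_width: 0.0258
gripper_force: 60.0
```

```bash
python3 - <<'E'
from h import *
from scipy.optimize import least_squares
w,a=snap('wrist','w5');st=r.get_state();T=st['tcp_pos'];print(st['time_s'],T,st['contact_force'],st['moment'],st['gripper_force'])
im=cv2.cvtColor(a,6)
print(im[100:235,275:286].mean(1).round().astype(int).tolist())
for row in (140,148,156): print(row,im[row,222:240].tolist(),im[row,322:340].tolist())
E
```

```text
7.825 [0.53014963 0.14293248 0.23295184] [-0.23777589 -0.73870426 -5.88110259] [-0.06089942  0.16417461 -0.00574224] 59.99932944774628
[177, 178, 177, 178, 178, 177, 178, 178, 178, 177, 177, 177, 178, 177, 177, 178, 177, 177, 178, 177, 178, 174, 160, 134, 115, 110, 111, 113, 115, 118, 116, 118, 118, 116, 115, 114, 115, 112, 98, 67, 34, 23, 20, 19, 27, 45, 77, 103, 114, 116, 115, 116, 116, 118, 118, 119, 115, 114, 114, 115, 113, 106, 98, 95, 96, 95, 96, 99, 108, 121, 124, 106, 67, 43, 44, 48, 50, 50, 50, 50, 51, 50, 51, 50, 48, 51, 50, 50, 49, 48, 46, 44, 37, 38, 39, 40, 41, 38, 40, 41, 38, 40, 39, 40, 39, 40, 41, 39, 41, 39, 38, 39, 37, 33, 33, 45, 69, 90, 98, 98, 97, 97, 98, 97, 97, 98, 98, 97, 98, 96, 98, 98, 97, 98, 97]
140 [153, 152, 155, 154, 156, 152, 151, 152, 154, 158, 152, 134, 92, 63, 68, 95, 103, 91] [100, 115, 101, 73, 67, 94, 125, 130, 136, 131, 128, 132, 132, 134, 132, 133, 132, 133]
148 [153, 152, 153, 155, 152, 157, 152, 133, 81, 40, 37, 39, 66, 93, 108, 114, 113, 114] [120, 119, 120, 112, 82, 49, 45, 38, 51, 81, 123, 132, 132, 132, 130, 132, 129, 129]
156 [127, 126, 120, 124, 122, 123, 124, 114, 79, 50, 39, 41, 38, 37, 50, 56, 84, 102] [101, 71, 51, 41, 44, 40, 35, 47, 89, 142, 186, 200, 197, 194, 195, 180, 156, 130]
```

```bash
python3 - <<'E'
from h import *
from scipy.optimize import least_squares
st=r.get_state(); w=r.camera_info('wrist');T=st['tcp_pos']
for m in([122.7,171.5,215.5,101.5],[122.7,172.5,215.5,101.5]):
    def f(p):
        P=px(w,dial_pts(T,13.65,*p)); return np.r_[P[:3,1],P[4,0]-P[3,0]]-m
    q=least_squares(f,[20,0,0],x_scale=[10,.01,.01]);print(q.x.round(4),q.fun.round(1))
E
```

```text
[ 2.41915e+01 -3.80000e-03  1.10000e-02] [-0.  -0.1  0.1 -0.1]
[ 2.48169e+01 -4.60000e-03  1.06000e-02] [-0.2 -0.2  0.4 -0.2]
```

jog_arm --deltas '[[[-1,-0.4,-2,1,-0.03],[-1,-0.8,-3.5,1,-0.05],[-1,-0.8,-3.5,1,-0.05],[-1,-0.8,-3.5,1,-0.05],[-1,-0.8,-3.5,0.8,-0.05],[-1,-0.8,-3.5,0.8,-0.05],[-1,-0.8,-3.5,0.8,-0.05],[-1,-0.8,-3.5,0.6,-0.05]]]'

```text
time_s: 8.82
tcp_pos: [0.4695, -0.1234, 0.3029]
eef_rot: [180.0, 0.1, -8.3]
contact_force: [0.7, -0.8, -3.5]
gripper_width: 0.0259
gripper_force: 60.0
```

jog_arm --deltas '[[[-1,-0.8,-3.5,0.4,-0.05],[-1,-0.8,-3.2,0,-0.025],[-1,0,0,0,0],[-1,0,0,0,0],[-1,0,0,0,0]]]'

```text
time_s: 9.45
tcp_pos: [0.4549, -0.1883, 0.3071]
eef_rot: [-180.0, 0.0, -12.4]
contact_force: [0.4, 0.3, -4.5]
gripper_width: 0.0258
gripper_force: 60.0
```

```bash
python3 - <<'E'
from h import *
w,a=snap('wrist','w6');s,b=snap('side','s6');t,c=snap('top','t6');st=r.get_state();T=st['tcp_pos'];print(st['time_s'],T,st['eef_rot'],st['contact_force'])
N=np.array([.528,-.205,.175]);print(px(w,N),px(s,N),px(t,N),px(s,T+np.array([.047,-.0104,-.079])),px(w,T+np.array([.047,-.0104,-.079])))
z=cv2.resize(b[120:240,280:400],(400,400),interpolation=cv2.INTER_CUBIC)
cv2.imwrite('pics/c6.png',np.hstack([z,cv2.resize(a[:400,80:480],(400,400))]))
E
```

```text
9.6 [ 0.45522616 -0.18823766  0.30730089] [-1.79998651e+02  9.82299979e-03 -1.23633707e+01] [ 0.22886802  0.37213309 -4.2649107 ]
[[281.50964098 111.57151437]] [[346.28871429 164.03590383]] [[354.29374085 231.91034091]] [[356.05518559 154.92941759]] [[280.68809853 151.29333764]]
```

View pics/c6.png

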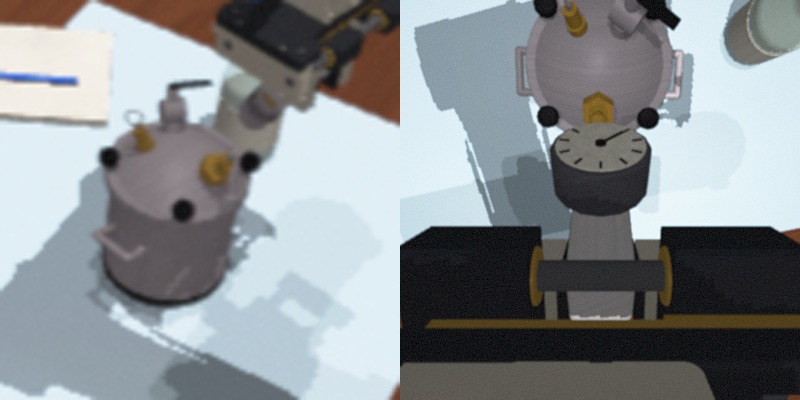

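The side view shows the nipple near (344.5,170) and the coupler's steel end near (358.6,151.5). The wrist view shows the nipple at (278,105), just beyond the dial and laterally lined up. I zoom in on all views.

```bash
python3 - <<'E'
from h import *
t=cv2.imread('pics/top0.png');s=cv2.imread('pics/side0.png');s6=cv2.imread('pics/s6.png');w=cv2.imread('pics/w6.png')
z=lambda im,x,y,n:cv2.resize(im[y:y+n*3//4,x:x+n],(400,300),interpolation=cv2.INTER_CUBIC)
cv2.imwrite('pics/c7.png',np.vstack([np.hstack([z(t,332,216,40),z(s,325,155,40)]),np.hstack([z(s6,333,137,40),z(w,245,85,66)])]))
for n,im in(('t',t),('s',s),('s6',s6),('w',w)):
    h=cv2.cvtColor(im,cv2.COLOR_BGR2HSV);m=cv2.inRange(h,(12,110,60),(32,255,255))
    k,l,q,c=cv2.connectedComponentsWithStats(m)
    print(n,[(q[i].tolist(),c[i].round(1).tolist()) for i in range(1,k) if 40<q[i,4]<2000])
E
```

```text
t [([348, 227, 9, 9, 60], [351.8, 231.1])]
s [([488, 89, 26, 14, 193], [499.9, 95.7]), ([482, 101, 25, 15, 181], [494.4, 107.7]), ([340, 166, 9, 9, 65], [344.2, 170.1])]
s6 [([487, 89, 27, 14, 192], [499.8, 95.6]), ([482, 101, 25, 14, 181], [494.1, 107.7]), ([340, 166, 9, 9, 66], [344.1, 170.0])]
w [([242, 2, 25, 35, 496], [254.6, 20.7]), ([263, 92, 30, 31, 778], [277.6, 108.7]), ([209, 246, 14, 60, 493], [214.9, 276.0]), ([338, 246, 15, 60, 483], [346.0, 275.9])]
```

View pics/c7.png

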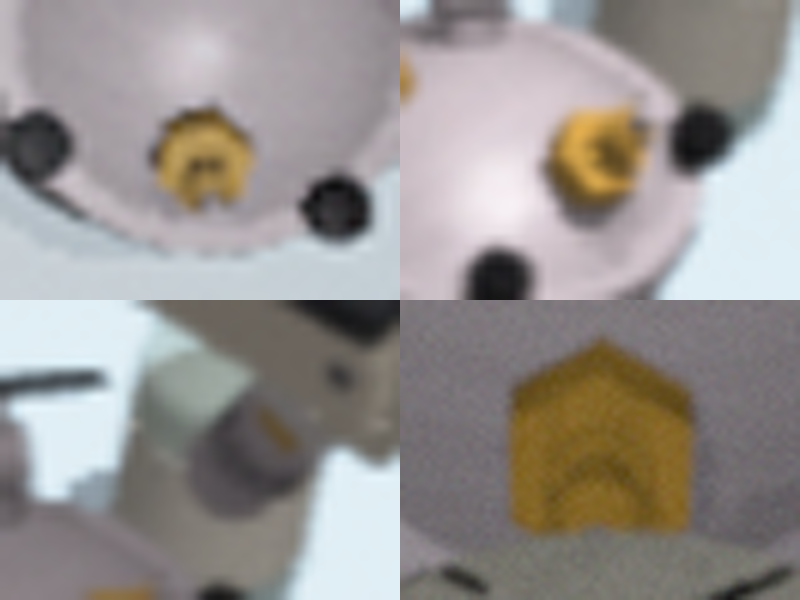

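```bash
python3 - <<'E'
from h import *
from scipy.optimize import least_squares
t,s,w=[r.camera_info(k) for k in('top','side','wrist')]
print('pin',tri((t,(353.3,235.3)),(s,(349.2,167.6))))
print('hex',tri((t,(352.4,231.8)),(s,(344.8,170.5))))
def fr(ps,th=27.5):
    a,b=np.radians(ps),np.radians(th);X=np.array([np.cos(a),np.sin(a),0]);Z=np.array([0,0,1.])
    return -np.sin(b)*X+np.cos(b)*Z, np.cos(b)*X+np.sin(b)*Z, np.cross(Z,X)
n,v,Y=fr(-13)
def f(S):
    return np.r_[px(t,S+.0245*n)[0]-(353.3,235.3),px(s,S+.0245*n)[0]-(349.2,167.6),px(w,S+.0145*v)[0]-(278.3,97.4)]
q=least_squares(f,[.54,-.21,.157]);S=q.x;print('seat',S,'nose',S+.02*n,q.fun.round(1))
print('hex pred',px(t,S),px(s,S))
# yaw from wrist knobs
K=[onz(w,u,.132) for u in((80+148,116),(80+248,118))];d=K[0]-K[1];print('yaw',np.degrees(np.arctan2(d[1],d[0]))-90,np.linalg.norm(d))
# coupler in side s6: mouth ellipse centre & axis
T=r.get_state()['tcp_pos']
for th in(22,25,28):
    u,vv,_=fr(-12.4,th); M=T+.011*vv-.092*u
    print(th,px(s,[M,M+.014*vv,M-.014*vv,M+.036*u,M+.0405*u+.013*Y]).round(1).tolist())
print('obs crop c7 -> s6 px: x=333+X/10, y=137+(Yc-300)/10')
E
```

```text
pin (array([ 0.51759854, -0.20364726,  0.16751345]), [np.float64(0.000817495967264019), np.float64(0.0008174959672640395)])
hex (array([ 0.52861228, -0.20460352,  0.14890496]), [np.float64(0.0001587571133130226), np.float64(0.00015875711331300306)])
seat [ 0.52798692 -0.20221236  0.15054359] nose [ 0.51898864 -0.20013494  0.16828381] [-0.9  0.5 -0.5 -0.3  0.3 -0. ]
hex pred [[351.6733535  231.98033278]] [[344.73533364 170.65376311]]
yaw -13.510869943240209 0.09167910083863609
22 [[356.9, 156.1], [353.5, 152.4], [360.3, 159.9], [362.7, 149.4], [360.3, 150.7]]
25 [[355.9, 154.7], [352.6, 150.9], [359.1, 158.6], [362.1, 148.5], [359.8, 149.9]]
28 [[354.9, 153.3], [351.7, 149.3], [358.0, 157.3], [361.5, 147.6], [359.2, 149.0]]
obs crop c7 -> s6 px: x=333+X/10, y=137+(Yc-300)/10
```

```bash
cat >> h.py <<'E'
def fr(ps,th=27.5):
    a,b=np.radians(ps),np.radians(th);X=np.array([np.cos(a),np.sin(a),0]);Z=np.array([0,0,1.])
    return -np.sin(b)*X+np.cos(b)*Z, np.cos(b)*X+np.sin(b)*Z, np.cross(Z,X)
E
python3 - <<'E'
from h import *
from scipy.optimize import least_squares
t,s,w=[r.camera_info(k) for k in('top','side','wrist')]
n,v,Y=fr(-13.2)
def f(S):
    return np.r_[px(t,S+.0245*n)[0]-(353.3,235.3),px(s,S+.0245*n)[0]-(349.2,167.6),px(w,S+.0145*v)[0]-(278.3,97.4),(S[2]-.1573)*1500]
q=least_squares(f,[.54,-.21,.157]);S=q.x;print('seat',S,'nose',S+.02*n,q.fun.round(1))
T=r.get_state()['tcp_pos'];a=np.linspace(0,2*np.pi,60)
for th in(22,25,28):
    u,vv,YY=fr(-12.4,th); M=T+.011*vv-.092*u
    for h in(0,.036):
        E=px(s,M+h*u+.014*(np.outer(np.cos(a),vv)+np.outer(np.sin(a),YY))); print(th,h,E.min(0).round(1),E.max(0).round(1))
im=cv2.imread('pics/s6.png')
for ch in(0,2):
    print('ch',ch)
    for row in range(142,164): print(row,im[row,346:372,ch].tolist())
E
```

```text
seat [ 0.52752709 -0.2017977   0.15711601] nose [ 0.51853612 -0.19968888  0.17485623] [-0.6  0.7 -0.1 -1.8 -0.1  0.1 -0.3]
22 0 [352.2 151.8] [361.5 160.5]
22 0.036 [357.9 145. ] [367.4 153.9]
25 0 [351.3 150.3] [360.4 159.2]
25 0.036 [357.4 143.9] [366.7 153.1]
28 0 [350.4 148.7] [359.3 157.9]
28 0.036 [356.9 142.9] [366.1 152.3]
ch 0
142 [235, 212, 206, 196, 177, 160, 158, 150, 134, 117, 105, 98, 94, 93, 93, 93, 92, 93, 94, 92, 91, 90, 91, 94, 104, 114]
143 [229, 188, 172, 158, 153, 152, 155, 157, 156, 152, 138, 118, 100, 94, 94, 94, 92, 92, 93, 84, 75, 82, 91, 100, 110, 115]
144 [213, 155, 143, 148, 151, 154, 154, 159, 159, 161, 159, 145, 115, 96, 94, 94, 93, 93, 92, 81, 59, 65, 85, 96, 107, 112]
145 [192, 126, 131, 144, 152, 155, 156, 159, 160, 161, 157, 137, 107, 97, 96, 94, 94, 94, 92, 86, 73, 66, 83, 94, 103, 113]
146 [157, 113, 119, 135, 144, 151, 156, 159, 161, 156, 134, 100, 94, 97, 100, 96, 95, 94, 93, 92, 87, 86, 92, 96, 108, 113]
147 [144, 105, 107, 121, 132, 144, 153, 157, 153, 129, 91, 86, 84, 84, 95, 99, 99, 98, 97, 94, 94, 94, 95, 98, 107, 109]
148 [130, 103, 102, 10
[... 4154 characters left out ...]
 224, 224, 224, 224, 224]
159 [112, 113, 115, 120, 123, 126, 129, 130, 129, 128, 125, 130, 135, 136, 138, 137, 136, 159, 201, 223, 224, 224, 225, 225, 225, 224]
160 [126, 118, 117, 121, 125, 127, 129, 130, 132, 135, 135, 136, 137, 139, 139, 137, 136, 162, 205, 224, 225, 224, 224, 224, 225, 224]
161 [130, 129, 126, 123, 125, 129, 130, 132, 134, 136, 137, 139, 137, 138, 137, 136, 138, 170, 214, 224, 224, 224, 224, 224, 225, 224]
162 [123, 127, 130, 129, 127, 129, 131, 132, 134, 136, 138, 136, 138, 140, 138, 137, 145, 182, 215, 223, 224, 225, 224, 224, 224, 225]
163 [120, 120, 126, 128, 129, 130, 132, 132, 135, 136, 135, 138, 138, 141, 136, 136, 160, 199, 218, 224, 225, 224, 225, 224, 224, 225]
```

```bash
cat >> h.py <<'E'
def seat():
    from scipy.optimize import least_squares
    t,s=[r.camera_info(k) for k in('top','side')];n,v,Y=fr(-13.3)
    f=lambda S:np.r_[.6*(px(t,S+.0245*n)[0]-(353.3,235.3)),px(s,S+.0245*n)[0]-(349.2,167.6),px(s,S)[0]-(344.8,170.5),.6*(px(t,S)[0]-(352.4,231.8)),(S[2]-.1573)*300]
    return least_squares(f,[.53,-.2,.155]).x,n,v,Y
def mouth(T,yaw,th=25.5,xs=.011,s=-.004):
    u,v,Y=fr(yaw,th);return T+xs*v-(.088-s)*u,u
E
python3 - <<'E'
from h import *
S,n,v,Y=seat();st=r.get_state();T=st['tcp_pos'];s=r.camera_info('side')
print('seat',S,'nose',S+.02*n,'n',n)
M0,u=mouth(T,st['eef_rot'][2])
M1,_=mouth(T,-13.3)
for d in(.035,.015): print(d,(S+n*(.02+d)-M1)*100)
print(px(s,[M0,S+.035*n,S,S+.0245*n]))
E
```

```text
seat [ 0.5269471  -0.200981    0.15429765] nose [ 0.51795982 -0.1988565   0.17203786] n [-0.44936399  0.10622515  0.88701083]
0.035 [-0.12009389  0.4494661  -2.59154203]
0.015 [ 0.7786341   0.23701581 -4.36556369]
[[355.67803964 154.50924876]
 [350.73569582 165.21893033]
 [345.02160257 170.11486693]
 [348.99089729 166.7139047 ]]
```

jog_arm --deltas '[[[-1,0.1,0.05,-0.7,-0.015],[-1,0.2,0.05,-1,0],[-1,0.2,0.05,-1,0],[-1,0.2,0.05,-1,0],[-1,0.08,0.04,-0.67,0],[-1,0,0,0,0],[-1,0,0,0,0]]]'

```text
time_s: 10.48
tcp_pos: [0.4631, -0.1865, 0.264]
eef_rot: [180.0, -0.0, -13.3]
contact_force: [-0.2, 0.1, -3.5]
gripper_width: 0.0256
gripper_force: 60.0
```

```bash
python3 - <<'E'
from h import *
si,b=snap('side','s8');w,a=snap('wrist','w8');st=r.get_state();T=st['tcp_pos']
S,n,v,Y=seat();M,u=mouth(T,st['eef_rot'][2]);print(st['time_s'],T,st['eef_rot'],st['contact_force'],st['moment'])
print('M',M,'err nipple frame mm',[(M-S-.02*n)@k*1000 for k in(v,Y,n)])
a_=np.linspace(0,2*np.pi,60);E=px(si,M+.014*(np.outer(np.cos(a_),np.cross(Y,u))+np.outer(np.sin(a_),Y)));print('pred ext',E.min(0),E.max(0),px(si,M))
cv2.imwrite('pics/c8.png',cv2.resize(b[145:187,325:381],(800,600),interpolation=cv2.INTER_CUBIC))
E
```

```text
10.575 [ 0.46312611 -0.18643951  0.26410594] [-1.79995775e+02 -4.85524493e-02 -1.32788876e+01] [-0.79747563 -0.21123972 -4.882343  ] [ 0.00211722  0.14139807 -0.01737517]
M [ 0.51133717 -0.19781736  0.18580371] err nipple frame mm [np.float64(0.42750775094870486), np.float64(-0.5122731540974566), np.float64(15.296823333785447)]
pred ext [346.35692642 160.56834439] [355.24382277 169.41191972] [[350.81117519 164.9751762 ]]
```

View pics/c8.png

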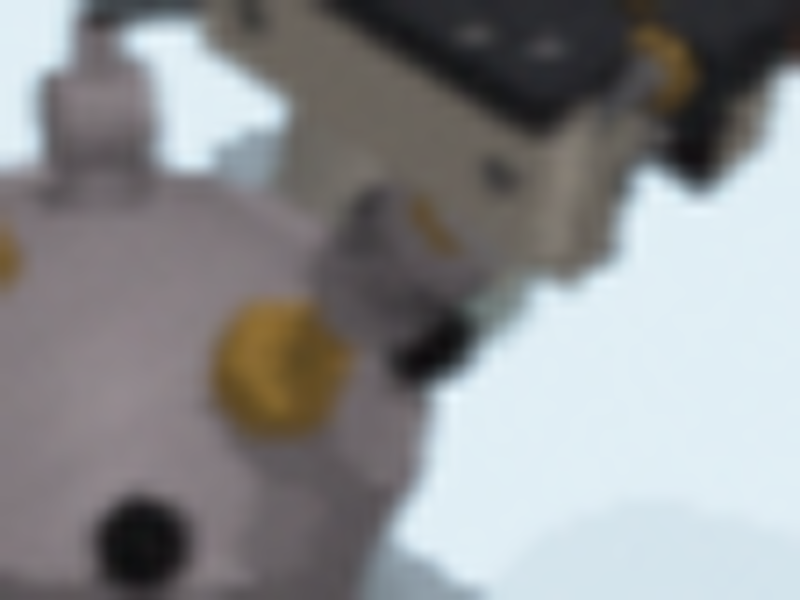

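The side view shows the coupler's mouth (centre about (350.8,165)) in line with the nipple's axis: hex at (344.6,170.7), nose at about (347.7,168.4). I advance along the axis.

jog_arm --deltas '[[[-1,0.13,-0.03,-0.27,0],[-1,0.13,-0.03,-0.27,0],[-1,0.13,-0.03,-0.27,0],[-1,0.13,-0.03,-0.27,0],[-1,0,0,0,0]]]'

```text
time_s: 11.2
tcp_pos: [0.4681, -0.1876, 0.2525]
eef_rot: [180.0, 0.0, -13.3]
contact_force: [-0.2, 0.1, -4.2]
gripper_width: 0.0256
gripper_force: 60.0
```

jog_arm --deltas '[[[-1,0.09,-0.02,-0.18,0],[-1,0.09,-0.02,-0.18,0],[-1,0,0,0,0]]]'

```text
time_s: 11.58
tcp_pos: [0.4699, -0.188, 0.2491]
eef_rot: [180.0, 0.0, -13.3]
contact_force: [-0.2, -1.1, -4.2]
gripper_width: 0.0256
gripper_force: 60.0
```

jog_arm --deltas '[[[-1,0.09,-0.02,-0.18,0],[-1,0,0,0,0]]]'

```text
time_s: 11.82
tcp_pos: [0.4709, -0.1883, 0.2475]
eef_rot: [180.0, -0.0, -13.3]
contact_force: [-0.2, -1.0, -4.2]
gripper_width: 0.0258
gripper_force: 60.0
```

jog_arm --deltas '[[[-1,0.09,-0.02,-0.18,0],[-1,0,0,0,0]]]'

```text
time_s: 12.08
tcp_pos: [0.4717, -0.1885, 0.2461]
eef_rot: [180.0, -0.0, -13.3]
contact_force: [-3.1, -0.4, 1.1]
gripper_width: 0.0255
gripper_force: 60.0
```

jog_arm --deltas '[[[-1,0.09,-0.02,-0.18,0],[-1,0,0,0,0]]]'

```text
time_s: 12.32
tcp_pos: [0.4728, -0.1885, 0.2436]
eef_rot: [-180.0, -0.0, -13.3]
contact_force: [0.9, -0.2, -4.9]
gripper_width: 0.0257
gripper_force: 60.0
```

jog_arm --deltas '[[[-1,0.09,-0.02,-0.18,0],[-1,0,0,0,0]]]'

```text
time_s: 12.58
tcp_pos: [0.4738, -0.1887, 0.2413]
eef_rot: [-180.0, 0.0, -13.3]
contact_force: [2.1, -2.0, -8.8]
gripper_width: 0.0258
gripper_force: 60.0
```

jog_arm --deltas '[[[-1,0.09,-0.02,-0.18,0],[-1,0,0,0,0]]]'

```text
time_s: 12.82
tcp_pos: [0.4746, -0.189, 0.2398]
eef_rot: [-180.0, 0.0, -13.3]
contact_force: [3.4, -1.4, -7.9]
gripper_width: 0.0258
gripper_force: 60.0
```

```bash
python3 - <<'E'
from h import *
st=r.get_state();T=st['tcp_pos'];print(st['time_s'],T,st['contact_force'],st['moment'])
si,b=snap('side','s9');w,a=snap('wrist','w9');im=cv2.cvtColor(a,6)
print(im[110:230,276:285].mean(1).round().astype(int).tolist())
E
```

```text
12.825 [ 0.47458696 -0.18896752  0.23978288] [ 3.39308004 -1.35809881 -7.92361449] [-0.78880746 -0.88491358 -0.01834578]
[124, 123, 118, 109, 96, 89, 83, 82, 83, 83, 84, 86, 99, 108, 114, 115, 114, 119, 119, 121, 120, 120, 121, 119, 117, 117, 117, 116, 100, 63, 29, 12, 15, 17, 22, 45, 76, 106, 118, 118, 118, 119, 120, 122, 122, 120, 119, 118, 119, 118, 114, 106, 97, 93, 94, 95, 94, 97, 108, 124, 130, 111, 72, 45, 45, 49, 52, 52, 52, 48, 47, 47, 44, 48, 44, 49, 46, 46, 47, 47, 44, 45, 44, 45, 44, 45, 45, 46, 44, 44, 40, 37, 36, 34, 37, 35, 34, 39, 35, 35, 36, 35, 35, 34, 35, 47, 71, 94, 100, 101, 100, 101, 101, 100, 100, 101, 101, 100, 100, 101]
```

The jaws have snapped on and are drawing the coupler down. I keep pressing it home.

jog_arm --deltas '[[[-1,0.09,-0.02,-0.18,0],[-1,0,0,0,0]]]'

```text
time_s: 13.18
tcp_pos: [0.4751, -0.1892, 0.2389]
eef_rot: [180.0, 0.0, -13.3]
contact_force: [-1.9, 1.0, 0.1]
gripper_width: 0.0258
gripper_force: 60.0
```

jog_arm --deltas '[[[-1,0.09,-0.02,-0.18,0],[-1,0,0,0,0]]]'

```text
time_s: 13.42
tcp_pos: [0.4761, -0.1894, 0.2369]
eef_rot: [180.0, 0.0, -13.3]
contact_force: [-3.5, 0.9, 2.2]
gripper_width: 0.0258
gripper_force: 60.0
```

jog_arm --deltas '[[[-1,0.09,-0.02,-0.18,0],[-1,0,0,0,0]]]'

```text
time_s: 13.68
tcp_pos: [0.477, -0.1896, 0.235]
eef_rot: [180.0, 0.0, -13.3]
contact_force: [-4.4, 1.8, 4.6]
gripper_width: 0.0258
gripper_force: 60.0
```

jog_arm --deltas '[[[-1,0.05,-0.01,-0.09,0],[-1,0,0,0,0]]]'

```text
time_s: 13.92
tcp_pos: [0.4773, -0.1897, 0.2345]
eef_rot: [180.0, 0.0, -13.3]
contact_force: [-6.9, 2.8, 8.1]
gripper_width: 0.0257
gripper_force: 60.0
```

jog_arm --deltas '[[[-1,0.05,-0.01,-0.09,0],[-1,0,0,0,0]]]'

```text
time_s: 14.18
tcp_pos: [0.4773, -0.1898, 0.2345]
eef_rot: [180.0, 0.0, -13.3]
contact_force: [-10.9, 5.4, 15.5]
gripper_width: 0.0256
gripper_force: 60.0
```

jog_arm --deltas '[[[-1,0.05,-0.01,-0.09,0],[-1,0,0,0,0]]]'

```text
time_s: 14.42
tcp_pos: [0.4774, -0.1899, 0.2344]
eef_rot: [180.0, 0.0, -13.2]
contact_force: [-16.2, 8.3, 23.4]
gripper_width: 0.0257
gripper_force: 60.0
```

Stiff stop with about 33 N, so the mouth is on the shoulder. I check tilt and steadiness.

```bash
python3 - <<'E'
from h import *
from scipy.optimize import least_squares
w,a=snap('wrist','w10');st=r.get_state();T=st['tcp_pos'];print(st['time_s'],T,st['contact_force'],st['moment'],st['gripper_force'])
im=cv2.cvtColor(a,6);p=im[105:235,276:285].mean(1)
print(p.round().astype(int).tolist()); print(im[146,222:240].tolist(),im[146,322:340].tolist())
p=im[105:235,276:285].mean(1)
E
```

```text
14.475 [ 0.47734752 -0.18985721  0.23440082] [-15.42643085   7.94262594  23.32143146] [3.05946472 5.49620859 0.15848191] 60.014768242836
[125, 125, 125, 124, 124, 123, 122, 125, 124, 126, 124, 121, 112, 101, 91, 85, 83, 93, 107, 112, 116, 115, 117, 118, 121, 120, 121, 122, 120, 118, 115, 117, 116, 101, 69, 31, 15, 15, 15, 18, 37, 71, 99, 116, 119, 117, 117, 120, 121, 121, 122, 119, 118, 117, 118, 116, 108, 100, 96, 95, 93, 92, 96, 107, 123, 132, 119, 79, 47, 43, 47, 47, 46, 47, 45, 46, 46, 46, 46, 48, 46, 45, 48, 45, 45, 46, 46, 45, 43, 43, 47, 42, 44, 46, 45, 40, 40, 40, 37, 33, 36, 38, 36, 35, 38, 38, 34, 35, 34, 36, 40, 65, 90, 100, 101, 101, 103, 101, 101, 102, 99, 102, 101, 101, 101, 100, 100, 101, 100, 101]
[28, 28, 31, 35, 16, 26, 8, 10, 34, 45, 39, 51, 71, 108, 121, 116, 119, 119] [123, 123, 124, 110, 78, 51, 41, 42, 45, 30, 13, 19, 13, 22, 30, 24, 20, 25]
```

jog_arm --deltas '[[[-1,0,0,0,0],[-1,0,0,0,0],[-1,0,0,0,0],[-1,0,0,0,0],[-1,0,0,0,0],[-1,0,0,0,0]]]'

```text
time_s: 15.22
tcp_pos: [0.4774, -0.1898, 0.2344]
eef_rot: [180.0, 0.0, -13.2]
contact_force: [-15.9, 8.4, 23.8]
gripper_width: 0.0258
gripper_force: 60.0
```

```bash
python3 - <<'E'
from h import *
st=r.get_state();print(st['time_s'],st['tcp_pos'],st['contact_force'],st['gripper_force'])
F=st['contact_force'];
if F[2]>15 and st['gripper_force']>50: print(r.close_job())
E
```

```text
15.225 [ 0.47736919 -0.18984874  0.23440874] [-15.85775814   8.40359184  23.83179178] 60.01463770866394
the job is handed in; nothing more can be done
None
```

The job was handed in at 15.2 s: the force trace indicates the gauge's coupler snapped over the bead and reached a firm stop on the nipple, held there at about 32 N with a 60 N grip; no verdict came back, and the tilt match (25–26° estimated from the wrist camera, 27.5° needed, limit about 5° off) was not confirmed more closely.

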